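# Clamp a freshly glued carton in the closing station

## Robot

A 7-joint arm with a two-finger parallel gripper is mounted at the origin on a cart in front of the work surface, level with it; the furniture and walls round the work are solid. World frame = base frame: x ahead of the robot, y to its left, z up, the work surface at z = 0. Lengths are in mm, angles in rad, forces in N, time in s.
With the tool pointing down it reaches from about 425 to 975 mm from the base axis. Payload 16.7 kg.
Tool frame: the origin (TCP) lies midway between the tips of the shut fingers; the grasp point (between the pads) lies 19 mm behind it; x points along the fingers, y is the direction in which the jaws open and shut, and the axes are right-handed (so a half turn about x gives the same grasp; the last joint's range is limited). The gripper opens to 85 mm and grips with 20 to 120 N. Pads are 22 mm wide; open, the fingers measure 114 mm over their backs; the gripper's body (76 mm by 85 mm) begins 54 mm behind the grasp point. The pads swing forward as they close: fully open they stand 13 mm farther back than shut.
Start: joints at [-1.379, 0.426, 0.074, 1.606, -0.034, 1.111, -0.067], TCP at [225.616, 636.139, 231.302] pointing down, gripper open.
Joint ranges: [-2.85, 2.85], [-0.5, 2.14], [-1.23, 1.37], [0.21, 2.46], [-1.02, 4.16], [0.16, 2.05], [-2.73, 2.73]. Speed limits (rad/s): [1.89, 1.89, 2.39, 2.39, 3.01, 3.01, 3.01].

## Interface

Orientations are given as a unit quaternion [w, x, y, z].
In Python, from plant import robot, optics, ticket gives the robot as it stands.
- The arm moves only by the tool send_rows, never from a script. Its argument "motion" is one flat list of numbers, 7 for each row, row after row: the shift along the world's x, y, z in mm, then the turn, a rotation vector about the world's x, y, z in rad, then the closure, from 0 (fully open) to 1 (shut). In form: [tx, ty, tz, wx, wy, wz, gripper, tx, ty, tz, wx, wy, wz, gripper, ...]. A call has 1 to 10 rows; each row is the pose to reach, as a shift and turn from the pose measured when the call began; what a row does not reach only later rows make up. A row lasts 1/10 s, in which the tool goes at most 50 mm and 8.59 degrees, less where a joint would pass 70% of its speed; a pose out of reach is approached as far as the arm can. A call with a gripper value outside its range is refused whole. The fingers move at their own pace and stop on an object; the grip force is fixed at half the most. Time passes only in rows, so rows that repeat a pose let the fingers close. It gives the time, the measured TCP pose, the force and the opening at its end, in the units of the state.
- robot.observe(): the state, without advancing time (a new reading comes with each control period).
- optics.snapshot(name): name is "scene" or "top" or "wrist"; returns (picture, depth): 400x640x3 uint8, red, green, blue; 400x640 float32, mm along the optical axis (not along the pixel's ray), 0 where there is no reading.
- optics.camera_params(name): a dict with "K" (3x3 intrinsics, pixels), "dist" ([k1, k2, p1, p2, k3] as OpenCV has them; the pictures are not rectified), "R" (3x3) and "t" (3): a world point X has camera coordinates R X + t. Camera axes: x right, y down, z forward; pixel columns grow to the right and rows downward; lengths in mm; the calibration is good to about 2 mm. A picture is of the moment at which its call begins: read the wrist's pose just before it. camera_params takes no time and is no camera call; for the wrist camera it gives the pose at the moment of the call.
- ticket.job_done(): hands the job in, once; it reports no verdict.
The state is a dict: "clock": time; "joint_positions": joint angles; "joint_velocities": joint speeds; "joint_torque": joint torques, N m; "ee_pos": TCP position; "tool_rot": TCP orientation; "contact_force": force on the tool from outside, world axes, zero at the start; "ft_torque": the same for the moment, N m; "gripper_width": opening from 0.0 (shut) to 1.0 (fully open).
Only numpy, scipy, OpenCV 4.12 (cv2) and the standard library are available. Lean on these libraries where they do the work, as an engineer would, in place of code of your own. Each camera call takes 0.05 s, during which the arm holds its last target.

## Task

Push the carton along the rollers until it sits home against the end stop of the bay, then pump the clamp's trigger until the jaw's sprung pad presses the glued side of the carton. Finish while still squeezing the trigger, with the pad pushed in a bit more than half of its spring travel (about 16 mm of 28) so that the glue is held under pressure; never push it much further, that crushes the carton. Work the jaw only with the trigger, and leave the small things standing round the station where they are.

Things in the scene. Friction and masses are not known exactly. Their poses are not given: they have to be found in the camera images.
- station: The closing station, fixed to the table; position and yaw vary. Origin on the table under the middle of its bay; x axis = clamping direction (away from the robot), y axis = direction in which cartons travel, z up. Ten free rollers (24 mm diameter, tops at z = 40 mm) lie from y = -270 to +45 mm between side rails (inner faces x = +-38 mm, tops z = 58 mm)
- carton: Plain brown cardboard carton 60 mm (x) by 100 mm (y) by 80 mm high, about 0.25 kg, on the rollers toward the -y end of the lane, axes along the station's. Origin in the middle of its underside; home in the bay that is at station y = 0, and its top 120 mm above the table. A pale paper glued flap covers its near (-x) side
- bay (a point): Point on top of the rollers in the middle of the bay: station x = 0, y = 0, z = 40 mm
- handle_grip (a point): Middle of the clamp's fixed upright handle, at station x = -144 mm, y = 0, z = 133 mm: a black flat bar 10 mm thick (x), 26 mm wide (y), free from z = 106 to 157 mm. It stands between the trigger and the bay. The clamp's other parts beside it reach up to z = 106 mm
- trigger_grip (a point): Middle of the trigger's paddle, a black flat bar like the handle (10 mm thick, 26 mm wide, 52 mm long) on the robot's side of it. Released it leans back, about 36 mm behind the middle of the handle; fully squeezed it is upright, 13 mm behind (23 mm over both outer faces, 46 mm when released, 50 at the tops)
- trigger: The trigger; its origin lies on the trigger's pivot, 113 mm below the middle of the paddle
- squeeze (a joint): Angle of the trigger about its pivot (station x = -157, z = 20 mm): 0 released, 0.20 rad squeezed against its stop; light return spring (1 to 3 N at the paddle). Squeezing (+x, toward the handle) drives the bar by a pawl and a 5 mm rack, 0.5 mm per mm at the paddle: 10 mm a full stroke (7 to 12 the first time). Released, it springs back alone and the bar stays
- advance (a joint): How far bar and jaw are advanced, 0 to 0.085 m; starts at 5 to 30 mm. At 0 with the pad free, the pad's face is at station x = -80 mm, 50 mm from a carton in mid lane. The bar lies on the line y = 0 at z = 88 mm, its tail at x = -268 mm. A brake of about 7 N holds it; a greater load pushes it back once the trigger is let go
- press (a joint): How far the sprung pad is pushed back toward the jaw's head, 0 (free) to 0.028 m (bottomed); 600 N/m, so 12 mm is the most the brake holds by itself and more lasts only while the trigger is kept squeezed; about 12.5 to 19.5 mm is the right pressure, over 22 mm the carton is crushed
- bar: The clamp's steel bar with rack and jaw head, carrying the pad; origin in the middle of the jaw head (a plate 36 mm wide, 34 mm high, 37 mm behind the free face of the pad); not to be pushed by hand
- pad: Sprung pad of the jaw with a black rubber face 36 mm wide (y), 34 mm high; origin in the middle of its front face
- beaker: Small beaker 47 mm wide, 55 mm high, standing on the near side of the lane to the right of the clamp; bystander, origin under its middle
- label_roll: Roll of labels 64 mm wide, 26 mm high, lying on the near side farther to the right; bystander
- atomiser_1: Slim atomiser 18 mm wide, 80 mm high, standing to the left of the clamp; bystander
- dropper_25: Dropper bottle 39 mm wide, 102 mm high, standing behind the fence; bystander
- end_stop (a point): Top middle of the end stop's face: station y = +50 mm, z = 85 mm. The bay is this +y end of the lane, from y = -50 to +50 mm
- fence (a point): Top middle of the fence's face on the far side of the bay: station x = +34 mm, z = 125 mm
There are look-alikes about, which are no part of the job. Of the things shaped like the carton, the brown one is meant.

How it is judged:
By the outcome, as a careful person would: the job done as asked, in the order asked, and still so for the second after the job is handed in, while the arm keeps its last pose, push and grip.
It also fails if it takes over 54 s, if anything falls off the work surface, if the arm or the gripper's body presses on something with over 40 N, if the wrist force passes 120 N, or if a joint passes its speed limit or range.

## Working session

There is one attempt and no reset: what is moved stays moved. The work goes in short steps, Python scripts to look and compute and a tool call to move; the robot and the scene stay as the last step left them, time stands still between calls to the robot, and variables do not carry over. Pictures are saved under pics/ and viewed, and the job is handed in when it is done.

Besides the shell and the picture viewer there is one more tool, called by a JSON object that holds its "op" and its "data". send_rows: Moves the arm, as the interface text tells. Its arguments: {"type":"object","properties":{"motion":{"type":"array"}},"required":["motion"]}

```bash
ls; mkdir -p pics; python3 - <<'E'
from plant import robot, optics
import cv2,numpy as np
print(robot.observe())
for n in ("scene","top"):
    p,d=optics.snapshot(n); cv2.imwrite(f"pics/{n}0.png",p[:,:,::-1]); np.save(f"pics/{n}0.npy",d)
    print(n,optics.camera_params(n))
E
```

```text
pics
{'clock': 0.0, 'joint_positions': array([-1.37952374,  0.4267479 ,  0.0738679 ,  1.60657347, -0.03410424,
        1.11083687, -0.06709136]), 'joint_velocities': array([ 7.87567134e-05, -1.29692093e-04,  3.40531394e-04,  7.45163051e-04,
       -1.71960137e-04, -5.24200192e-04, -1.49004038e-03]), 'joint_torque': array([-1.09311390e-03, -9.49835372e+01,  3.76024067e+00, -4.63533247e+01,
        1.90735934e-02,  1.00095439e-02,  9.27877295e-06]), 'ee_pos': array([225.49631949, 635.79370735, 230.61531514]), 'tool_rot': array([ 0.69682186,  0.1194533 ,  0.69690794, -0.12037247]), 'contact_force': array([-0.10078318, -0.56882166, -0.26949746]), 'ft_torque': array([-0.02573941, -0.00163897,  0.00686909]), 'gripper_width': 1.0009543282228195}
scene {'K': array([[513.84041363,   0.        , 317.10373901],
       [  0.        , 513.84041363, 213.90730243],
       [  0.        ,   0.        ,   1.        ]]), 'dist': array([0.02386192, 0.        , 0.        , 0.        , 0.        ]), 'R': array([[ 0.88859428, -0.45803286, -0.02461939],
       [-0.27351633, -0.48601263, -0.83004852],
       [ 0.36822416,  0.74431017, -0.5571475 ]]), 't': array([-482.09293598,  248.86070934, 1096.35974177])}
top {'K': array([[502.99646508,   0.        , 308.60801695],
       [  0.        , 502.99646508, 202.12060769],
       [  0.        ,   0.        ,   1.        ]]), 'dist': array([0.00853665, 0.        , 0.        , 0.        , 0.        ]), 'R': array([[ 0.0037237 , -0.99996879, -0.0069679 ],
       [-0.98880747, -0.00264268, -0.14917373],
       [ 0.14915066,  0.00744538, -0.98878645]]), 't': array([  37.51897567,  573.44840824, 1179.58096085])}
```

View pics/scene0.png

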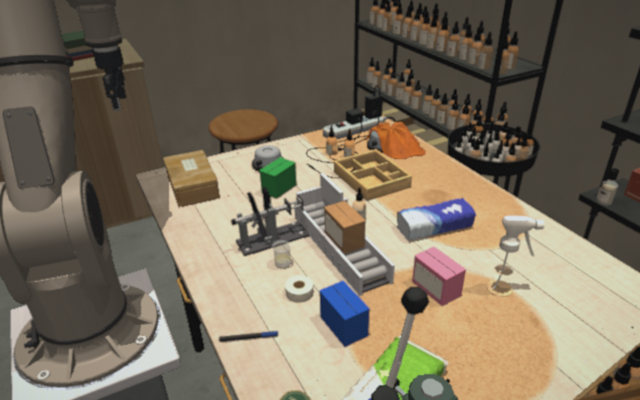

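View pics/top0.png

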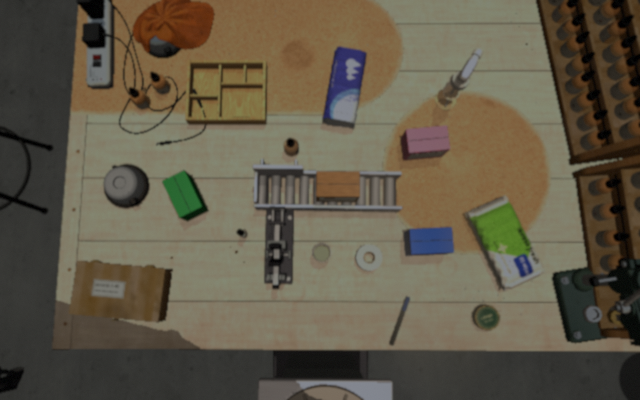

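The scene view shows the brown carton at (345,228) on the rollers and the clamp at (265,220). In the top view the carton is at (338,186), the clamp at (278,250) and the bay at (280,186). The other box shapes are green (184,195), pink (426,142), blue (430,241) and the large cardboard box (122,292). Only the brown one on the rollers fits the description, so I'll confirm it in a crop.

```bash
cat > h.py <<'E'
from plant import robot, optics, ticket
import cv2,numpy as np
def und(n,uv,c=None):
    c=c or optics.camera_params(n)
    return cv2.undistortPoints(np.float64(uv).reshape(-1,1,2),c["K"],c["dist"]).reshape(-1,2),c
def plane(n,uv,z,c=None):
    q,c=und(n,uv,c); o=-c["R"].T@c["t"]; d=np.c_[q,np.ones(len(q))]@c["R"]
    return o+d*((z-o[2])/d[:,2])[:,None]
def cloud(n,dep,c=None):
    v,u=np.mgrid[0:400,0:640]; q,c=und(n,np.stack([u,v],-1).reshape(-1,2),c)
    P=np.c_[q,np.ones(len(q))]*dep.reshape(-1,1); P=(P-c["t"])@c["R"]; P[dep.ravel()==0]=np.nan
    return P.reshape(400,640,3)
def proj(n,X,c=None):
    c=c or optics.camera_params(n)
    return cv2.projectPoints(np.float64(X).reshape(-1,1,3),cv2.Rodrigues(c["R"])[0],c["t"],c["K"],c["dist"])[0].reshape(-1,2)
E
python3 - <<'E'
from h import *
p=cv2.imread("pics/top0.png"); cv2.imwrite("pics/topc.png",cv2.resize(p[140:300,220:420],None,fx=4,fy=4,interpolation=2)[:600])
P=cloud("top",np.load("pics/top0.npy"))
hsv=cv2.cvtColor(p,cv2.COLOR_BGR2HSV)
# carton top
m=np.abs(P[:,:,2]-120)<8; m[:, :305]=0; m[:,370:]=0; m[:160]=0;m[210:]=0
ys,xs=np.nonzero(m); print(len(xs),xs.min(),xs.max(),ys.min(),ys.max())
print(cv2.minAreaRect(P[m][:,:2].astype(np.float32)))
# whole lane raised region z 45-75
m=(P[:,:,2]>50)&(P[:,:,2]<66); m[:,:240]=0;m[:,410:]=0;m[:155]=0;m[215:]=0
print(cv2.minAreaRect(P[m][:,:2].astype(np.float32)))
for v in range(205,290,6): print(v,[int(x) if x==x else None for x in P[v,262:296:3,2]])
E
```

```text
1143 316 359 171 197
((604.2388305664062, -27.13524627685547), (99.19837188720703, 61.22921371459961), 89.14689636230469)
((621.9411010742188, -16.64569091796875), (374.4565124511719, 133.87625122070312), 89.80033111572266)
205 [None, 59, 57, 58, 58, 57, 58, 60, 62, 60, 58, 59]
211 [2, 5, 6, 14, 14, 8, 6, 90, 8, 10, 11, 0]
217 [1, 1, 14, 92, 10, 10, 4, 9, 10, 16, 11, 1]
223 [1, 3, 10, 103, 108, 105, 105, 105, 13, 5, 3, -3]
229 [-1, 10, 7, 17, 94, 92, 9, 8, 10, 13, 7, 4]
235 [-1, 12, 9, 11, 91, 95, 9, 10, 8, 3, 8, 2]
241 [-5, 11, 107, 105, 106, 105, 103, 104, 7, 9, 4, -5]
247 [1, 6, 106, 159, 156, 153, 153, 104, 60, 10, 11, 0]
253 [1, 9, 25, 24, 94, 94, 20, 29, 19, 29, 10, -1]
259 [-3, 8, 7, 122, 115, None, 116, 14, 13, 11, 10, 6]
265 [-4, 16, 155, 158, 151, 150, 8, 15, 11, 12, 7, -1]
271 [-1, 8, 7, 10, 92, 93, 12, 8, 13, 11, 9, -2]
277 [2, 13, 92, 77, 95, 91, 85, 99, 26, 13, 7, 1]
283 [6, 9, 8, 14, 93, 96, 9, 11, 9, 12, 7, 3]
289 [3, 2, 0, 0, 0, 92, 2, 1, 0, -2, -1, 0]
```

View pics/topc.png

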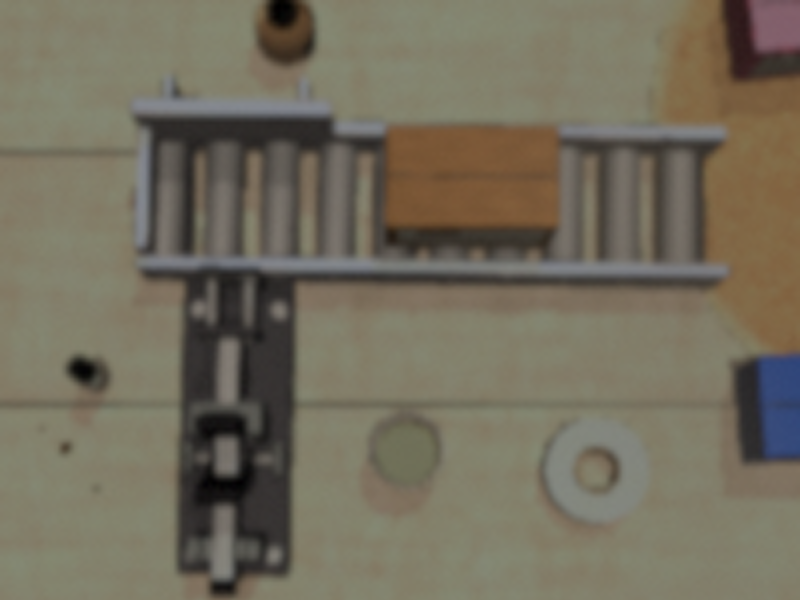

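```bash
python3 - <<'E'
from h import *
p=cv2.imread("pics/top0.png")
def f(cx,cy): return [220+cx/4-.375,140+cy/4-.375]
def pr(l,pts,z): print(l,np.round(plane("top",[f(*a) for a in pts],z),1).tolist())
pr("near rail ctr",[(145,264),(400,268),(722,271)],58)
pr("far rail ctr",[(340,129),(720,134)],58)
pr("endstop face top",[(149,135),(149,200),(149,250)],85)
pr("fence top near edge",[(140,116),(325,118)],125)
pr("carton top",[(388,126),(557,126),(388,227),(557,227)],120)
pr("bar tail",[(211,585),(234,585)],92)
pr("handle? paddle",[(226,455)],157)
pr("beaker",[(405,450)],55); pr("roll",[(597,470)],26); pr("atom",[(82,368)],80)
P=cloud("top",np.load("pics/top0.npy"))
for n,r in (("near",(202,212,255,400)),("far",(168,178,305,400)),("stop",(170,203,250,262)),("fence",(160,170,252,304))):
    Q=P[r[0]:r[1],r[2]:r[3]].reshape(-1,3); 
    lo,hi={"near":(52,64),"far":(52,64),"stop":(78,92),"fence":(118,132)}[n]
    Q=Q[(Q[:,2]>lo)&(Q[:,2]<hi)]
    print(n,len(Q),np.round(np.median(Q,0),1),np.round(np.percentile(Q,[3,97],0),1).tolist(), np.round(cv2.fitLine(Q[:,:2].astype(np.float32),cv2.DIST_HUBER,0,.01,.01).ravel(),4))
Q=P[205:300,255:300].reshape(-1,3); 
for lo,hi in((86,98),(100,110),(145,165)):
    q=Q[(Q[:,2]>lo)&(Q[:,2]<hi)]; print(lo,len(q),np.round(cv2.fitLine(q[:,:2].astype(np.float32),cv2.DIST_HUBER,0,.01,.01).ravel(),3),np.round(np.percentile(q,[2,50,98],0),1).tolist())
    if lo>140: print(np.round(q).astype(int).tolist())
S=cv2.imread("pics/scene0.png"); cv2.imwrite("pics/scenec.png",cv2.resize(S[150:310,220:400],None,fx=3.75,fy=3.75,interpolation=2))
E
```

```text
near rail ctr [[562.2, 165.8, 58.0], [560.2, 12.8, 58.0], [559.0, -179.9, 58.0]]
far rail ctr [[645.2, 49.2, 58.0], [642.6, -180.6, 58.0]]
endstop face top [[635.5, 161.8, 85.0], [596.5, 161.1, 85.0], [566.7, 160.5, 85.0]]
fence top near edge [[638.2, 162.7, 125.0], [637.3, 56.7, 125.0]]
carton top [[633.8, 20.6, 120.0], [634.0, -76.4, 120.0], [575.0, 20.5, 120.0], [575.3, -75.7, 120.0]]
bar tail [[373.0, 120.7, 92.0], [373.0, 107.6, 92.0]]
handle? paddle [[443.5, 108.5, 157.0]]
beaker [[451.7, 9.7, 55.0]]
roll [[441.5, -107.0, 26.0]]
atom [[497.6, 198.9, 80.0]]
near 500 [560.   -7.3  58.4] [[555.2, -169.1, 53.1], [566.1, 160.4, 62.8]] [ 1.570000e-02  9.999000e-01  5.603468e+02 -7.804400e+00]
far 205 [ 643.  -111.2   58. ] [[638.5, -175.9, 52.9], [647.9, 43.4, 61.9]] [ 2.130000e-02  9.998000e-01  6.435476e+02 -8.903890e+01]
stop 118 [607.2 165.1  84.9] [[569.1, 160.2, 79.6], [639.0, 169.1, 89.7]] [ 9.998000e-01 -2.150000e-02  6.041746e+02  1.648413e+02]
fence 240 [642.2 109.  124.8] [[637.8, 56.4, 120.0], [647.4, 166.1, 129.1]] [4.100000e-03 1.000000e+00 6.422742e+02 1.103106e+02]
86
[... 1690 characters left out ...]
9], [423, 113, 156], [423, 111, 152], [423, 109, 154], [423, 107, 154], [423, 104, 153], [423, 102, 155], [421, 126, 153], [421, 124, 156], [421, 122, 156], [421, 120, 153], [421, 117, 155], [421, 115, 155], [421, 113, 154], [421, 111, 156], [421, 109, 153], [421, 106, 155], [421, 104, 155], [421, 102, 155], [418, 126, 156], [418, 124, 156], [419, 122, 153], [418, 119, 158], [419, 117, 153], [419, 115, 156], [419, 113, 152], [419, 111, 156], [419, 109, 156], [419, 107, 151], [419, 104, 153], [419, 102, 152], [416, 124, 153], [416, 122, 155], [416, 119, 157], [416, 117, 156], [416, 115, 155], [416, 113, 154], [416, 111, 155], [416, 109, 151], [416, 106, 155], [416, 104, 152], [416, 102, 155]]
```

View pics/scenec.png

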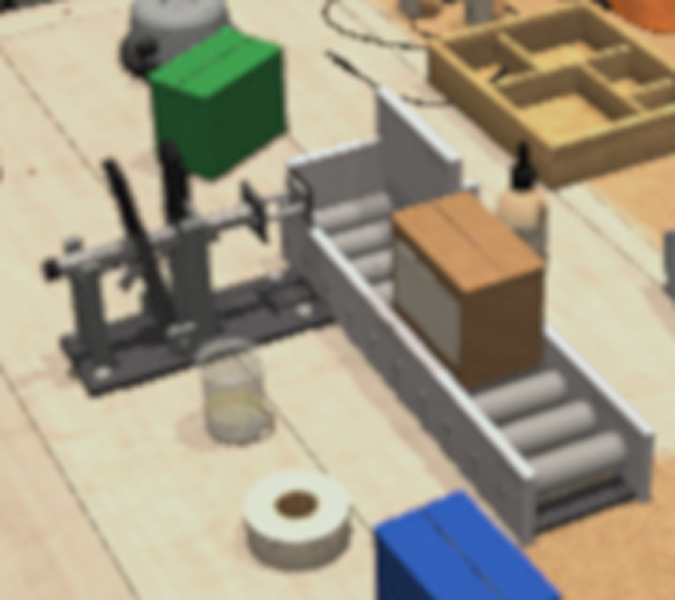

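```bash
python3 - <<'E'
from h import *
from scipy.spatial.transform import Rotation as R
s=robot.observe(); q=s["tool_rot"]; print(R.from_quat(np.r_[q[1:],q[0]]).as_matrix().round(3))
E
```

```text
[[-0.     0.334  0.942]
 [-0.001  0.942 -0.334]
 [-1.    -0.001  0.   ]]
```

{"op": "send_rows", "data": {"motion": [190, -377, 10, 0, 0, 0.16, 1, 190, -377, 10, 0, 0, 0.16, 1, 190, -377, 10, 0, 0, 0.16, 1, 190, -377, 10, 0, 0, 0.16, 1, 190, -377, 10, 0, 0, 0.16, 1, 190, -377, 10, 0, 0, 0.16, 1, 190, -377, 10, 0, 0, 0.16, 1, 190, -377, 10, 0, 0, 0.16, 1, 379, -754, 10, 0, 0, 0.323, 1, 379, -754, 10, 0, 0, 0.323, 1]}}

```text
clock: 1.1
ee_pos: [447.0, 195.8, 240.3]
tool_rot: [0.707, 0.004, 0.707, -0.005]
contact_force: [0.4, 0.2, 0.9]
gripper_width: -0.004
```

{"op": "send_rows", "data": {"motion": [157, -316, -20, 0, 0, 0, 1, 157, -316, -20, 0, 0, 0, 1, 157, -316, -20, 0, 0, 0, 1, 157, -316, -20, 0, 0, 0, 1, 157, -316, -20, 0, 0, 0, 1, 157, -316, -20, 0, 0, 0, 1, 157, -316, -20, 0, 0, 0, 1, 157, -316, -20, 0, 0, 0, 1, 157, -316, -70, 0, 0, 0, 1, 157, -316, -100, 0, 0, 0, 1]}}

```text
clock: 2.1
ee_pos: [603.1, -120.3, 137.9]
tool_rot: [0.707, 0.004, 0.708, -0.005]
contact_force: [0.6, 0.7, -0.1]
gripper_width: 0.002
```

{"op": "send_rows", "data": {"motion": [1, 0, -35, 0, 0, 0, 1, 1, 0, -66, 0, 0, 0, 1, 1, 0, -66, 0, 0, 0, 1, 1, 6, -66, 0, 0, 0, 1, 1, 12, -66, 0, 0, 0, 1, 1, 18, -66, 0, 0, 0, 1, 1, 24, -66, 0, 0, 0, 1, 1, 30, -66, 0, 0, 0, 1, 1, 38, -66, 0, 0, 0, 1, 1, 46, -66, 0, 0, 0, 1]}}

```text
clock: 3.1
ee_pos: [604.2, -73.5, 72.1]
tool_rot: [0.707, 0.004, 0.707, -0.005]
contact_force: [-0.5, 0.5, 0.3]
gripper_width: -0.004
```

```bash
python3 - <<'E'
from h import *
p,d=optics.snapshot("top"); cv2.imwrite("pics/t1.png",cv2.resize(p[130:300,220:420,::-1],None,fx=3.5,fy=3.5,interpolation=2))
print(robot.observe()["ee_pos"],robot.observe()["contact_force"])
E
```

```text
[604.26097553 -71.89115066  71.8728419 ] [ 0.46388285  2.08922934 -0.17296937]
```

View pics/t1.png

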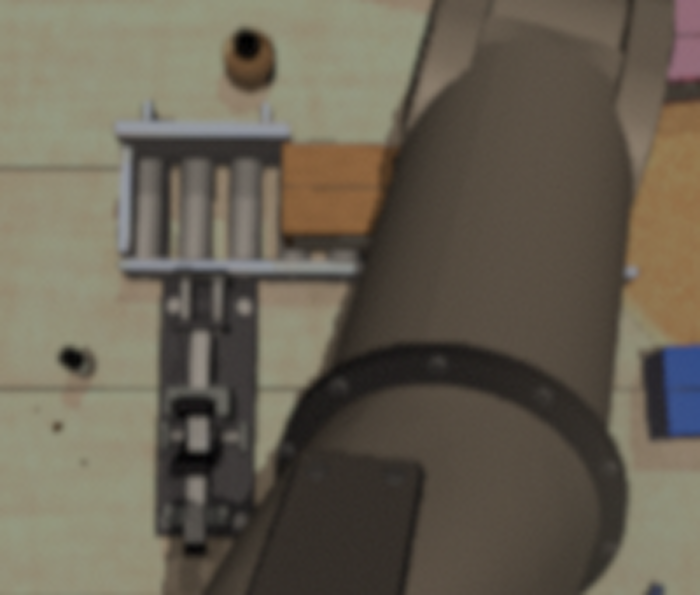

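{"op": "send_rows", "data": {"motion": [0, 8, 0, 0, 0, 0, 1, 0, 16, 0, 0, 0, 0, 1, 0, 24, 0, 0, 0, 0, 1, 1, 32, 0, 0, 0, 0, 1, 1, 40, 0, 0, 0, 0, 1, 1, 48, 0, 0, 0, 0, 1, 1, 56, 0, 0, 0, 0, 1, 2, 64, 0, 0, 0, 0, 1, 2, 70, 0, 0, 0, 0, 1, 2, 76, 0, 0, 0, 0, 1]}}

```text
clock: 4.15
ee_pos: [606.3, 4.6, 71.8]
tool_rot: [0.707, 0.004, 0.708, -0.004]
contact_force: [0.0, -0.2, -0.4]
gripper_width: -0.002
```

```bash
python3 - <<'E'
from h import *
p,d=optics.snapshot("top"); cv2.imwrite("pics/t2.png",cv2.resize(p[130:300,220:420,::-1],None,fx=3.5,fy=3.5,interpolation=2))
print(robot.observe()["ee_pos"],robot.observe()["contact_force"])
E
```

```text
[606.31884664   5.78456729  71.80090595] [-0.67536938  1.77187331 -0.39751824]
```

View pics/t2.png

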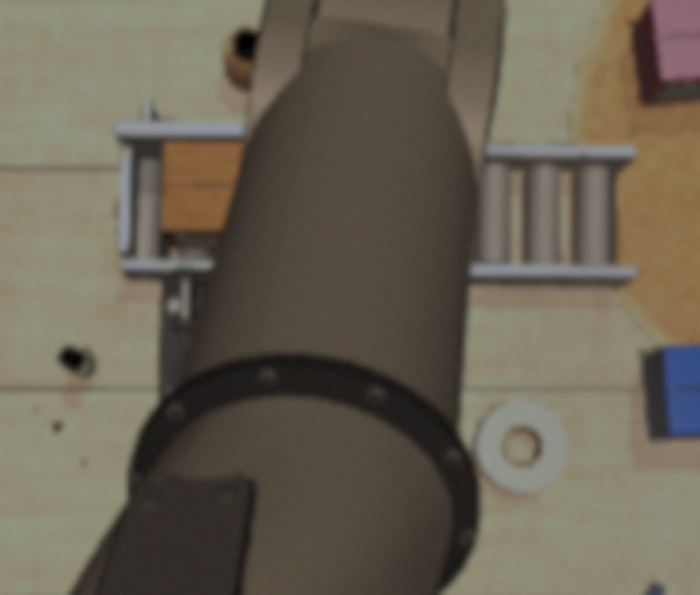

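{"op": "send_rows", "data": {"motion": [0, 4, 0, 0, 0, 0, 1, 0, 8, 0, 0, 0, 0, 1, 0, 12, 0, 0, 0, 0, 1, 0, 15, 0, 0, 0, 0, 1, 0, 18, 0, 0, 0, 0, 1, 0, 20, 0, 0, 0, 0, 1, 0, 21, 0, 0, 0, 0, 1, 0, 22, 0, 0, 0, 0, 1, 0, 23, 0, 0, 0, 0, 1, 0, 23, 0, 0, 0, 0, 1]}}

```text
clock: 5.2
ee_pos: [606.3, 28.7, 71.8]
tool_rot: [0.707, 0.004, 0.708, -0.003]
contact_force: [0.3, 0.3, 0.4]
gripper_width: -0.001
```

{"op": "send_rows", "data": {"motion": [0, 1, 0, 0, 0, 0, 1, 0, 2, 0, 0, 0, 0, 1, 0, 3, 0, 0, 0, 0, 1]}}

```text
clock: 5.5
ee_pos: [606.1, 29.6, 71.9]
tool_rot: [0.706, 0.004, 0.708, -0.005]
contact_force: [-1.9, -13.5, 6.1]
gripper_width: 0.001
```

{"op": "send_rows", "data": {"motion": [0, -3, 0, 0, 0, 0, 1, 0, -15, 0, 0, 0, 0, 1, 0, -40, 0, 0, 0, 0, 1, 0, -50, 40, 0, 0, 0, 1, 0, -50, 90, 0, 0, 0, 1, 0, -50, 140, 0, 0, 0, 1, 0, -50, 180, 0, 0, 0, 1, 0, -50, 180, 0, 0, 0, 1]}}

```text
clock: 6.3
ee_pos: [608.4, -21.5, 257.7]
tool_rot: [0.709, 0.005, 0.705, -0.004]
contact_force: [-0.2, -0.3, -0.7]
gripper_width: -0.002
```

```bash
python3 - <<'E'
from h import *
s=robot.observe(); print(s["joint_positions"].round(3),s["ee_pos"])
E
```

```text
[-0.475  0.317  0.511  1.758 -0.172  1.104  1.649] [608.39852189 -21.51659887 257.71896899]
```

{"op": "send_rows", "data": {"motion": [-154, 135, 0, 0, 0, -1.571, 0, -154, 135, 0, 0, 0, -1.571, 0, -154, 135, 0, 0, 0, -1.571, 0, -154, 135, 0, 0, 0, -1.571, 0, -154, 135, 0, 0, 0, -1.571, 0, -154, 135, 0, 0, 0, -1.571, 0, -154, 135, 0, 0, 0, -1.571, 0, -154, 135, 0, 0, 0, -1.571, 0, -154, 135, 0, 0, 0, -1.571, 0, -154, 135, 0, 0, 0, -1.571, 0]}}

```text
clock: 7.3
ee_pos: [454.3, 113.0, 257.5]
tool_rot: [0.544, 0.453, 0.541, -0.455]
contact_force: [0.7, 0.4, 0.3]
gripper_width: 1.003
```

```bash
python3 - <<'E'
from h import *
s=robot.observe(); print(s["joint_positions"].round(3),s["ee_pos"],s["tool_rot"])
p,d=optics.snapshot("wrist");c=optics.camera_params("wrist"); cv2.imwrite("pics/w3.png",p[:,:,::-1]); np.save("pics/w3.npy",d)
np.savez("pics/w3c.npz",**c); print(c)
p,d=optics.snapshot("scene"); cv2.imwrite("pics/s3.png",cv2.resize(p[150:310,220:400,::-1],None,fx=3.75,fy=3.75,interpolation=2))
E
```

```text
[-0.89   0.044  0.528  2.045 -0.019  1.061 -0.176] [454.32407623 113.01674647 257.52810195] [ 0.54350185  0.45250141  0.54084864 -0.4553361 ]
{'K': array([[302.14317871,   0.        , 320.729497  ],
       [  0.        , 302.14317871, 200.15773583],
       [  0.        ,   0.        ,   1.        ]]), 'dist': array([0.01267852, 0.        , 0.        , 0.        , 0.        ]), 'R': array([[ 9.86413252e-01,  1.64282969e-01, -3.65729279e-05],
       [ 1.57976359e-01, -9.48484991e-01,  2.74626457e-01],
       [ 4.50817609e-02, -2.70900954e-01, -9.61550991e-01]]), 't': array([-467.49138575,   -7.19974967,  412.93903113])}
```

View pics/w3.png

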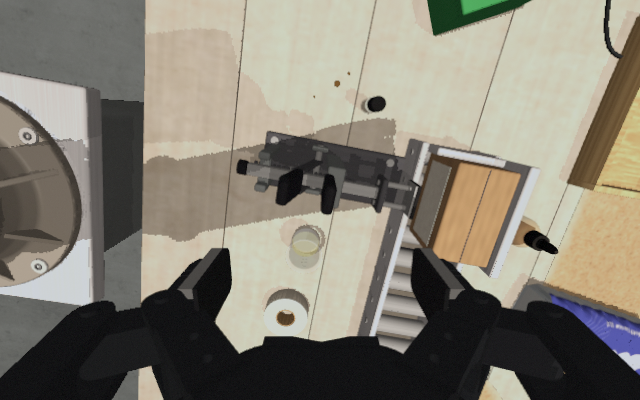

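View pics/s3.png

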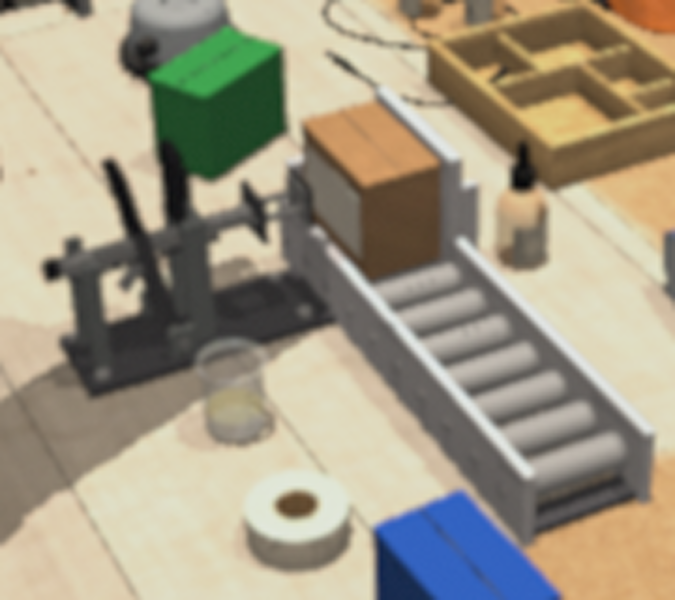

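```bash
python3 - <<'E'
from h import *
c=dict(np.load("pics/w3c.npz")); d=np.load("pics/w3.npy"); P=cloud("wrist",d,c)
ex=np.array([1,-.018,0]);ey=np.array([.018,1,0]);O=np.array([604.7,110.5,0])
S=np.stack([(P-O)@ex,(P-O)@ey,P[:,:,2]],-1)
np.save("pics/w3S.npy",S)
def rng(n,m): 
    q=S[m]; print(n,m.sum(),np.round(np.percentile(q,[1,5,50,95,99],0),1).tolist())
x,y,z=S[...,0],S[...,1],S[...,2]
rng("carton top",(abs(z-120)<4)&(abs(x)<29)&(y>-80)&(y<46))
rng("stop",(abs(z-85)<4)&(abs(x)<30)&(y>45)&(y<70))
rng("fence",(abs(z-125)<3)&(x>32)&(x<60)&(abs(y)<45))
rng("near rail",(abs(z-58)<3)&(abs(x+42)<10)&(y<-20)&(y>-200))
rng("handle top",(z>150)&(z<162)&(abs(x+144)<12)&(abs(y)<25))
rng("trig top",(z>148)&(z<162)&(abs(x+185)<15)&(abs(y)<25))
rng("bar",(abs(z-92)<5)&(x<-195)&(abs(y)<20))
rng("pad/head",(z>98)&(z<110)&(x>-110)&(x<-40)&(abs(y)<25))
q=S[(z>98)&(z<110)&(x>-110)&(x<-36)&(abs(y)<25)]; print(np.histogram(q[:,0],np.arange(-110,-34,4)))
E
```

```text
carton top 5496 [[-27.9, -48.0, 117.2], [-26.0, -43.3, 118.2], [0.0, 1.5, 119.4], [26.0, 41.8, 120.6], [28.4, 45.2, 121.0]]
stop 515 [[-29.4, 46.8, 81.2], [-27.1, 49.2, 82.4], [0.5, 53.7, 84.2], [26.7, 57.7, 85.9], [29.2, 58.3, 87.7]]
fence 963 [[34.0, -43.6, 122.1], [34.5, -39.6, 122.6], [38.3, 3.8, 124.2], [43.4, 41.4, 125.4], [44.4, 44.3, 125.9]]
near rail 774 [[-46.9, -197.2, 55.1], [-46.5, -189.6, 55.6], [-43.2, -104.6, 57.2], [-39.3, -34.7, 58.5], [-38.5, -28.4, 59.1]]
handle top 349 [[-148.4, -11.0, 150.3], [-148.1, -9.5, 152.9], [-143.7, 2.0, 155.9], [-139.3, 12.8, 157.2], [-138.6, 13.5, 157.7]]
trig top 365 [[-187.8, -10.8, 148.4], [-187.2, -9.6, 149.6], [-182.5, 2.2, 153.1], [-178.0, 13.0, 154.5], [-177.6, 13.8, 155.2]]
bar 714 [[-236.9, -18.8, 87.6], [-234.7, -16.0, 89.2], [-213.8, 1.5, 92.8], [-198.2, 16.9, 95.7], [-195.8, 19.3, 96.3]]
pad/head 491 [[-90.1, -17.1, 98.4], [-89.8, -15.1, 99.1], [-56.2, 1.1, 103.6], [-51.3, 16.6, 105.1], [-50.4, 17.9, 105.6]]
(array([  0,   0,   0,   0,  12, 172,  53,   0,   0,   0,   0,   0,   0,
       119, 135,   0,   0,   0]), array([-110, -106, -102,  -98,  -94,  -90,  -86,  -82,  -78,  -74,  -70,
        -66,  -62,  -58,  -54,  -50,  -46,  -42,  -38]))
```

{"op": "send_rows", "data": {"motion": [-3, 1, 0, 0, 0, -0.165, 0, -3, 1, -10, 0, 0, -0.165, 0, -3, 1, -40, 0, 0, -0.165, 0, -3, 1, -70, 0, 0, -0.165, 0, -3, 1, -95, 0, 0, -0.165, 0, -3, 1, -115, 0, 0, -0.165, 0, -3, 1, -130, 0, 0, -0.165, 0, -3, 1, -142, 0, 0, -0.165, 0, 0, 1, -142, 0, 0, -0.165, 0, 0, 1, -142, 0, 0, -0.165, 0]}}

```text
clock: 8.4
ee_pos: [454.9, 113.8, 115.6]
tool_rot: [0.505, 0.494, 0.503, -0.497]
contact_force: [0.4, -0.9, 0.9]
gripper_width: 1.004
```

```bash
python3 - <<'E'
from h import *
p,d=optics.snapshot("scene"); cv2.imwrite("pics/s4.png",cv2.resize(p[150:310,220:400,::-1],None,fx=3.75,fy=3.75,interpolation=2))
s=robot.observe(); print(s["ee_pos"],s["tool_rot"],s["contact_force"])
E
```

```text
[454.91517976 114.01324065 115.97336538] [ 0.50531276  0.49464563  0.50265891 -0.49731151] [ 0.19332364  0.18879118 -0.24138967]
```

View pics/s4.png

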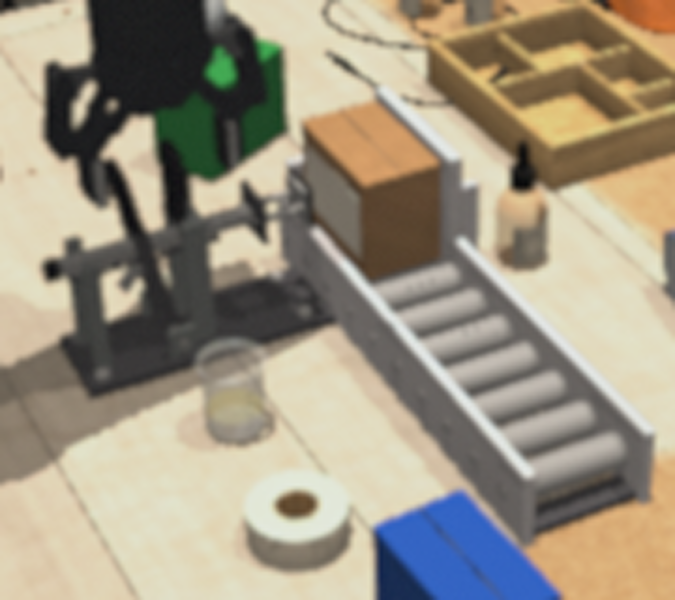

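{"op": "send_rows", "data": {"motion": [0, 0, 0, 0, 0, 0, 0.2, 0, 0, 0, 0, 0, 0, 0.35, 0, 0, 0, 0, 0, 0, 0.5, 0, 0, 0, 0, 0, 0, 0.6, 0, 0, 0, 0, 0, 0, 0.7, 0, 0, 0, 0, 0, 0, 0.73, 0, 0, 0, 0, 0, 0, 0.74, 0, 0, 0, 0, 0, 0, 0.74]}}

```text
clock: 9.25
ee_pos: [454.7, 114.0, 116.3]
tool_rot: [0.505, 0.495, 0.503, -0.497]
contact_force: [-5.2, -0.7, 7.8]
gripper_width: 0.263
```

```bash
cat > look.py <<'E'
from h import *
import sys
k=sys.argv[1]
s=robot.observe(); c=optics.camera_params("wrist")
p,d=optics.snapshot("wrist"); cv2.imwrite(f"pics/w{k}.png",p[:,:,::-1])
P=cloud("wrist",d,c)
ex=np.array([1,-.018,0]);ey=np.array([.018,1,0]);O=np.array([604.7,112,0])
x,y,z=(P-O)@ex,(P-O)@ey,P[:,:,2]
def r(n,m):
    print(n,m.sum(), np.round(np.percentile(x[m],[2,50,98]),1) if m.sum()>5 else None)
r("head",(z>96)&(z<109)&(x>-112)&(x<-25)&(abs(y)<19))
m=(z>96)&(z<109)&(x>-112)&(x<-25)&(abs(y)<19); print(np.histogram(x[m],np.arange(-110,-20,3))[0])
r("bar",(abs(z-91)<5)&(x<-195)&(abs(y)<7))
r("cartonface",(abs(z-119)<3)&(x>-40)&(x<40)&(abs(y)<45))
r("trig",(z>140)&(z<162)&(x<-150)&(x>-200)&(abs(y)<13))
p2,d2=optics.snapshot("scene"); cv2.imwrite(f"pics/s{k}.png",cv2.resize(p2[170:270,220:360,::-1],None,fx=5.6,fy=5.6,interpolation=2))
print(s["clock"],s["ee_pos"].round(1),s["contact_force"].round(1),s["gripper_width"])
E
python3 look.py 5
```

```text
head 3298 [-79.7 -43.7 -27.1]
[   0    0    0    0    0    0    0    0    0   24  648  289    8    0
    0    0    0    0    0    0    0  609  469   58    0    0   28 1165
    0]
bar 1279 [-226.4 -212.  -195.6]
cartonface 13365 [-28.2 -10.8  17.2]
trig 2907 [-180.5 -158.4 -151. ]
9.25 [454.7 114.  116.3] [-5.2 -0.7  7.8] 0.2634888867119016
```

View pics/w5.png

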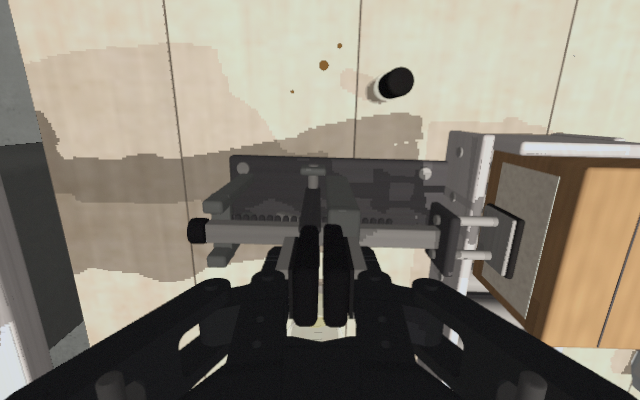

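View pics/s5.png

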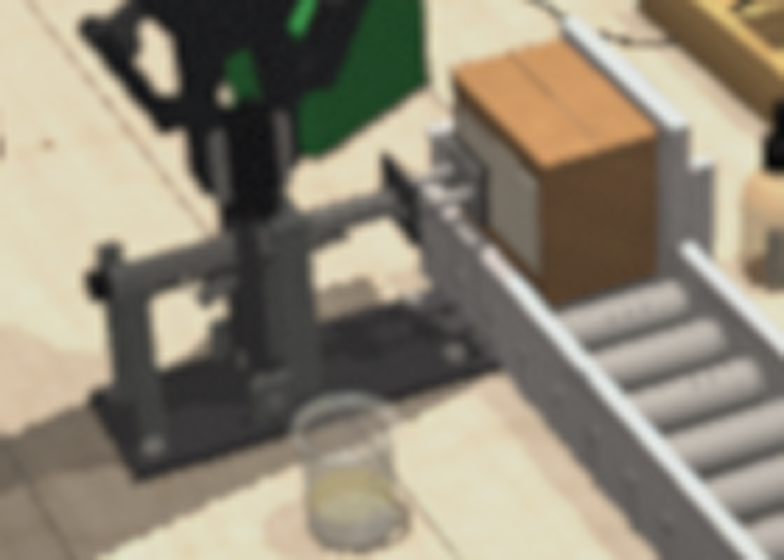

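{"op": "send_rows", "data": {"motion": [0, 0, 0, 0, 0, 0, 0.4, 0, 0, 0, 0, 0, 0, 0.1, 0, 0, 0, 0, 0, 0, 0, 0, 0, 0, 0, 0, 0, 0, 0, 0, 0, 0, 0, 0, 0, 0, 0, 0, 0, 0, 0, 0]}}

```text
clock: 9.95
ee_pos: [454.9, 114.0, 116.3]
tool_rot: [0.505, 0.495, 0.503, -0.497]
contact_force: [-0.3, 0.4, -0.8]
gripper_width: 0.999
```

{"op": "send_rows", "data": {"motion": [0, 0, 0, 0, 0, 0, 0.2, 0, 0, 0, 0, 0, 0, 0.35, 0, 0, 0, 0, 0, 0, 0.5, 0, 0, 0, 0, 0, 0, 0.6, 0, 0, 0, 0, 0, 0, 0.7, 0, 0, 0, 0, 0, 0, 0.73, 0, 0, 0, 0, 0, 0, 0.74, 0, 0, 0, 0, 0, 0, 0.74]}}

```text
clock: 10.75
ee_pos: [454.7, 113.9, 116.3]
tool_rot: [0.505, 0.495, 0.503, -0.497]
contact_force: [-4.3, -1.6, 4.1]
gripper_width: 0.266
```

```bash
python3 look.py 6
```

```text
head 2988 [-69.8 -35.1 -27.1]
[  0   0   0   0   0   0   0   0   0   0   0   0   0 589 330  71   0   0
   0   0   0   0   0   0 513 531 198 756   0]
bar 895 [-216.8 -206.8 -195.5]
cartonface 13334 [-28.2 -10.7  17.1]
trig 2878 [-180.6 -158.4 -151. ]
10.75 [454.7 113.9 116.3] [-4.3 -1.6  4.1] 0.26600187577656775
```

View pics/w6.png

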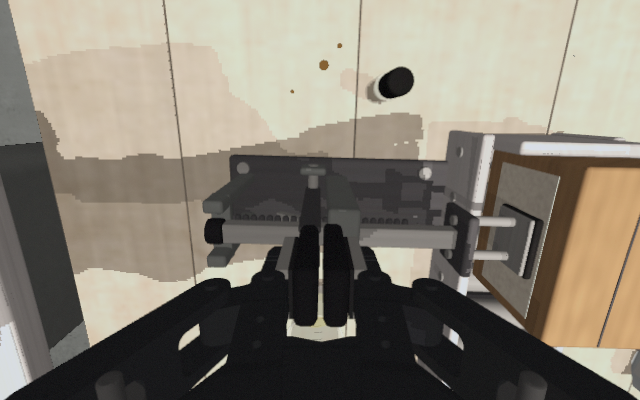

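Two clean 10 mm strokes so far, and the pad at (535,248) is almost touching the flap. Now the third stroke.

{"op": "send_rows", "data": {"motion": [0, 0, 0, 0, 0, 0, 0.4, 0, 0, 0, 0, 0, 0, 0.1, 0, 0, 0, 0, 0, 0, 0, 0, 0, 0, 0, 0, 0, 0, 0, 0, 0, 0, 0, 0, 0, 0, 0, 0, 0, 0, 0, 0]}}

```text
clock: 11.45
ee_pos: [454.9, 114.0, 116.4]
tool_rot: [0.505, 0.495, 0.503, -0.497]
contact_force: [-0.2, -0.3, 0.1]
gripper_width: 0.999
```

{"op": "send_rows", "data": {"motion": [0, 0, 0, 0, 0, 0, 0.2, 0, 0, 0, 0, 0, 0, 0.3, 0, 0, 0, 0, 0, 0, 0.4, 0, 0, 0, 0, 0, 0, 0.5, 0, 0, 0, 0, 0, 0, 0.6, 0, 0, 0, 0, 0, 0, 0.66, 0, 0, 0, 0, 0, 0, 0.7, 0, 0, 0, 0, 0, 0, 0.73, 0, 0, 0, 0, 0, 0, 0.74, 0, 0, 0, 0, 0, 0, 0.74]}}

```text
clock: 12.45
ee_pos: [454.7, 113.8, 116.3]
tool_rot: [0.505, 0.495, 0.503, -0.498]
contact_force: [-5.0, -2.1, 4.6]
gripper_width: 0.263
```

```bash
python3 look.py 7
```

```text
head 2704 [-60.2 -31.2 -25.1]
[  0   0   0   0   0   0   0   0   0   0   0   0   0   0   0   0 539 383
 127   0   0   0   0   0   0  46 747 484 378]
bar 526 [-207.2 -201.  -195.3]
cartonface 12492 [-25.8  -9.5  17.4]
trig 2906 [-180.6 -158.5 -151.1]
12.45 [454.7 113.8 116.3] [-5.  -2.1  4.6] 0.26264099825984233
```

View pics/w7.png

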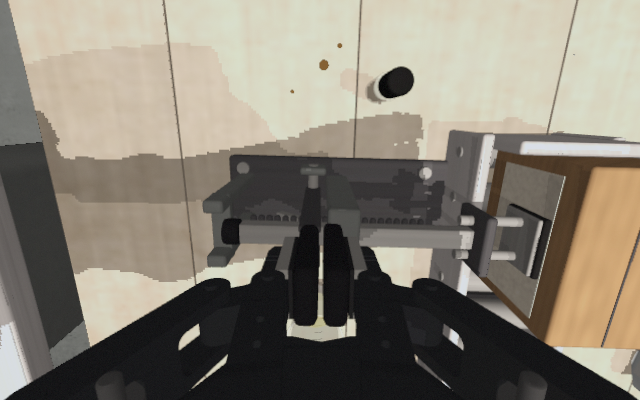

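{"op": "send_rows", "data": {"motion": [0, 0, 0, 0, 0, 0, 0.4, 0, 0, 0, 0, 0, 0, 0.1, 0, 0, 0, 0, 0, 0, 0, 0, 0, 0, 0, 0, 0, 0, 0, 0, 0, 0, 0, 0, 0, 0, 0, 0, 0, 0, 0, 0]}}

```text
clock: 13.15
ee_pos: [454.9, 113.8, 116.4]
tool_rot: [0.505, 0.495, 0.503, -0.497]
contact_force: [-0.4, 0.2, -0.7]
gripper_width: 1.001
```

{"op": "send_rows", "data": {"motion": [0, 0, 0, 0, 0, 0, 0.2, 0, 0, 0, 0, 0, 0, 0.3, 0, 0, 0, 0, 0, 0, 0.4, 0, 0, 0, 0, 0, 0, 0.5, 0, 0, 0, 0, 0, 0, 0.55, 0, 0, 0, 0, 0, 0, 0.6, 0, 0, 0, 0, 0, 0, 0.64, 0, 0, 0, 0, 0, 0, 0.64]}}

```text
clock: 13.95
ee_pos: [453.4, 113.6, 116.1]
tool_rot: [0.504, 0.494, 0.503, -0.498]
contact_force: [-9.6, -0.3, 6.1]
gripper_width: 0.358
```

```bash
sed -i 's/^P=cloud/np.save(f"pics\/w{k}.npy",d); np.savez(f"pics\/w{k}c.npz",**c)\nP=cloud/' look.py; python3 look.py 8
```

```text
head 2790 [-53.3 -31.1 -25.1]
[  0   0   0   0   0   0   0   0   0   0   0   0   0   0   0   0   0   0
 154 701 232   0   0   0   0  21 787 477 418]
bar 223 [-200.6 -197.7 -195.1]
cartonface 12005 [-25.8 -10.6  15.5]
trig 2963 [-184.6 -163.5 -156. ]
13.95 [453.4 113.6 116.1] [-9.6 -0.3  6.1] 0.3577122745601912
```

View pics/w8.png

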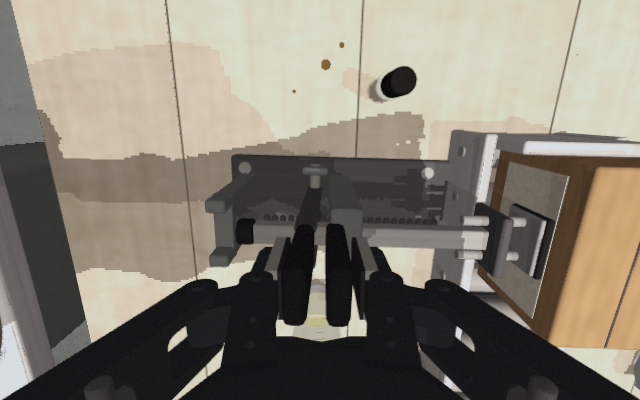

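```bash
cat > press.py <<'E'
from h import *
import sys
for k in sys.argv[1:]:
    c=dict(np.load(f"pics/w{k}c.npz")); P=cloud("wrist",np.load(f"pics/w{k}.npy"),c)
    ex=np.array([1,-.018,0]);ey=np.array([.018,1,0]);O=np.array([604.7,112,0])
    x,y,z=(P-O)@ex,(P-O)@ey,P[:,:,2]
    for zl,zh in((99,104),(101,106)):
        m=(z>zl)&(z<zh)&(x>-112)&(x<-15)&(abs(y)<17); q=np.sort(x[m]); print(k,zl,np.histogram(q,np.arange(-100,-14,2))[0])
E
python3 press.py 3 8
```

```text
3 99 [ 0  0  0  0  7 62 20 26  1  0  0  0  0  0  0  0  0  0  0  0  0 15 83 39
 20  0  0  0  0  0  0  0  0  0  0 61  6  0  0  0  0  0]
3 101 [ 0  0  0  0  3 80 65 50  1  0  0  0  0  0  0  0  0  0  0  0  0  6 71 80
 47  0  0  0  0  0  0  0  0  0  0 67 18  0  0  0  0  0]
8 99 [  0   0   0   0   0   0   0   0   0   0   0   0   0   0   0   0   0   0
   0   0   0   0   1 340 102  65  24   0   0   0   0   0   0   6 367 247
  56  55   0   0   0   0]
8 101 [  0   0   0   0   0   0   0   0   0   0   0   0   0   0   0   0   0   0
   0   0   0   0   1 264 248 186  30   0   0   0   0   0   0   5 216 349
 206 226   0   0   0   0]
```

{"op": "send_rows", "data": {"motion": [0, 0, 0, 0, 0, 0, 0.67, 1, 0, 0, 0, 0, 0, 0.7, 1, 0, 0, 0, 0, 0, 0.72, 1, 0, 0, 0, 0, 0, 0.74, 1, 0, 0, 0, 0, 0, 0.74, 1, 0, 0, 0, 0, 0, 0.74]}}

```text
clock: 14.65
ee_pos: [454.5, 113.5, 116.2]
tool_rot: [0.504, 0.494, 0.503, -0.498]
contact_force: [-0.9, -2.1, 4.6]
gripper_width: 0.26
```

```bash
python3 look.py 9; python3 press.py 9
```

```text
head 2765 [-50.9 -31.1 -25.1]
[  0   0   0   0   0   0   0   0   0   0   0   0   0   0   0   0   0   0
   0 467 457 157   0   0   0  33 757 467 427]
bar 115 [-198.  -196.7 -195.1]
cartonface 12373 [-25.7  -9.9  16.7]
trig 2927 [-180.8 -158.7 -151.2]
14.65 [454.5 113.5 116.2] [-0.9 -2.1  4.6] 0.25966097210578526
9 99 [  0   0   0   0   0   0   0   0   0   0   0   0   0   0   0   0   0   0
   0   0   0   0   0   0 281 156  60  38   0   0   0   0   0  11 338 278
  66  57   2   0   0   0]
9 101 [  0   0   0   0   0   0   0   0   0   0   0   0   0   0   0   0   0   0
   0   0   0   0   0   0 195 276 199  57   0   0   0   0   0   1 192 369
 206 227   2   0   0   0]
```

View pics/w9.png

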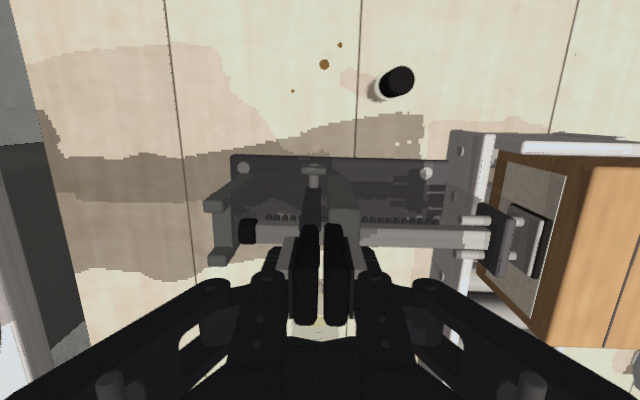

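View pics/s9.png

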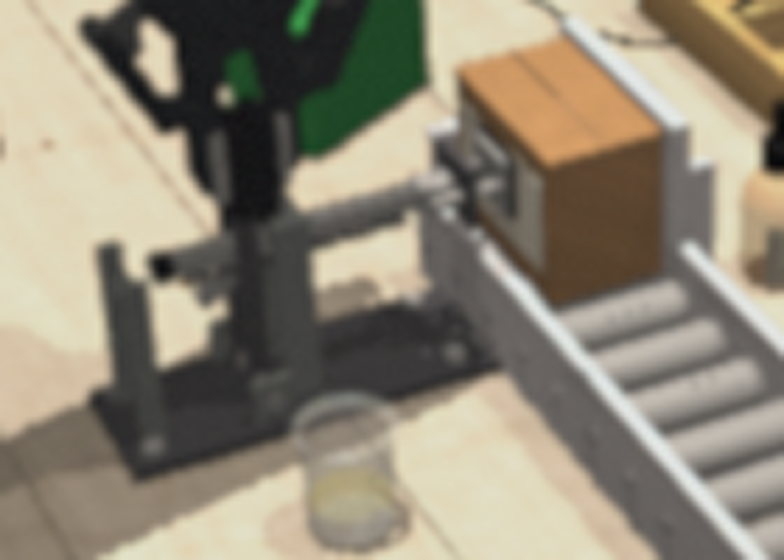

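```bash
python3 - <<'E'
import cv2,numpy as np
a=[cv2.resize(cv2.imread(f"pics/w{k}.png")[195:295,420:570],None,fx=5,fy=2.9,interpolation=cv2.INTER_CUBIC) for k in (5,9)]
cv2.imwrite("pics/cmp.png",np.vstack(a))
E
```

```text
(no output)
```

View pics/cmp.png

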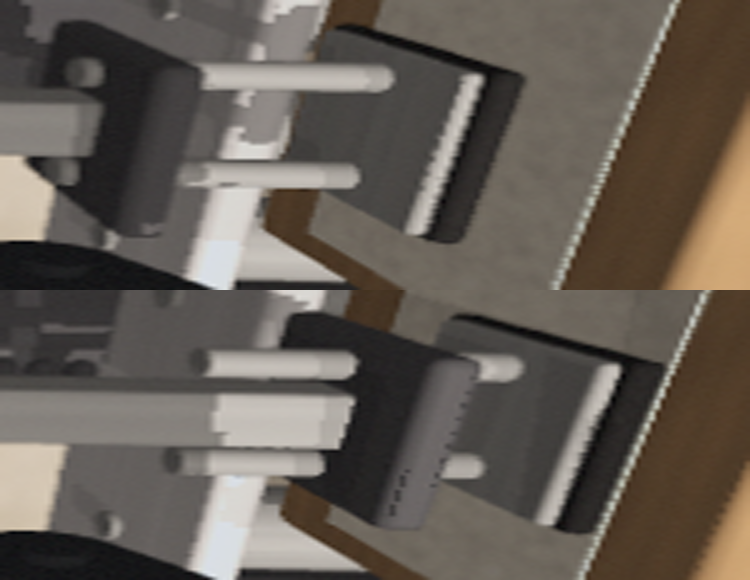

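```bash
python3 - <<'E'
from h import *
c9=dict(np.load("pics/w9c.npz"))
ex=np.array([1,-.018,0]);O=np.array([604.7,112,0])
f=lambda a:[420+a[0]/5-.4,195+a[1]/2.9-.4]
for n,pts in(("w5",[(203,70),(523,76),(482,76),(160,237),(463,240)]),("w9",[(477,73),(663,72),(620,74),(418,237),(590,241)])):
    X=plane("wrist",[f(p) for p in pts],105,c9); s=(X-O)@ex; print(n,s.round(1),"diff y+",(s[1]-s[0]).round(1),(s[2]-s[0]).round(1),"y-",(s[4]-s[3]).round(1))
E
```

```text
w5 [-75.8 -41.8 -46.1 -75.2 -41.3] diff y+ 34.0 29.7 y- 33.9
w9 [-46.8 -27.3 -31.7 -46.4 -27.2] diff y+ 19.4 15.0 y- 19.2
```

{"op": "send_rows", "data": {"motion": [0, 0, 0, 0, 0, 0, 0.75, 0, 0, 0, 0, 0, 0, 0.77, 0, 0, 0, 0, 0, 0, 0.77, 0, 0, 0, 0, 0, 0, 0.77, 0, 0, 0, 0, 0, 0, 0.77, 0, 0, 0, 0, 0, 0, 0.77]}}

```text
clock: 15.35
ee_pos: [455.3, 113.5, 116.4]
tool_rot: [0.505, 0.495, 0.503, -0.498]
contact_force: [5.7, -0.9, 0.8]
gripper_width: 0.239
```

```bash
python3 look.py 10; python3 press.py 10; python3 - <<'E'
import cv2
a=cv2.imread("pics/w10.png")[195:295,420:570]; cv2.imwrite("pics/cmp10.png",cv2.resize(a,None,fx=5,fy=2.9,interpolation=cv2.INTER_CUBIC))
E
```

```text
head 2770 [-50.1 -31.3 -25.1]
[  0   0   0   0   0   0   0   0   0   0   0   0   0   0   0   0   0   0
   0  83 756 251   2   0   0  55 767 467 389]
bar 88 [-197.2 -196.1 -195. ]
cartonface 12709 [-25.7  -9.2  17.7]
trig 2732 [-178.7 -157.3 -150.3]
15.35 [455.3 113.5 116.4] [ 5.7 -0.9  0.8] 0.23923041191137048
10 99 [  0   0   0   0   0   0   0   0   0   0   0   0   0   0   0   0   0   0
   0   0   0   0   0   0  51 357  70  65   2   0   0   0   0  21 363 255
  58  46   2   0   0   0]
10 101 [  0   0   0   0   0   0   0   0   0   0   0   0   0   0   0   0   0   0
   0   0   0   0   0   0  32 345 210 133   2   0   0   0   0  11 198 354
 216 220   2   0   0   0]
```

View pics/cmp10.png

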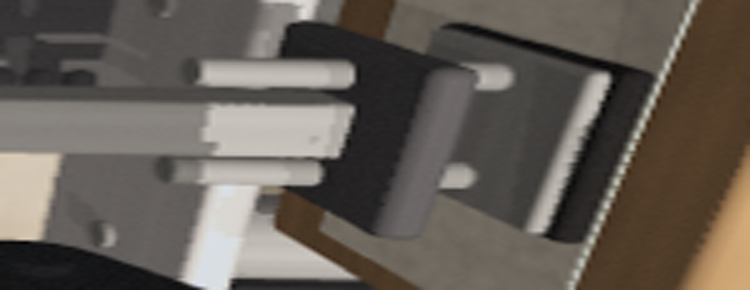

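{"op": "send_rows", "data": {"motion": [0, 0, 0, 0, 0, 0, 0.78, 0, 0, 0, 0, 0, 0, 0.79, 0, 0, 0, 0, 0, 0, 0.79, 0, 0, 0, 0, 0, 0, 0.79, 0, 0, 0, 0, 0, 0, 0.79, 0, 0, 0, 0, 0, 0, 0.79]}}

```text
clock: 16.05
ee_pos: [455.9, 113.5, 116.5]
tool_rot: [0.505, 0.495, 0.502, -0.498]
contact_force: [5.6, -1.2, -1.5]
gripper_width: 0.222
```

```bash
python3 look.py 11; python3 - <<'E'
import cv2
a=cv2.imread("pics/w11.png")[195:295,420:570]; cv2.imwrite("pics/cmp11.png",cv2.resize(a,None,fx=5,fy=2.9,interpolation=cv2.INTER_CUBIC))
E
```

```text
head 2754 [-49.5 -31.4 -25.2]
[  0   0   0   0   0   0   0   0   0   0   0   0   0   0   0   0   0   0
   0   3 774 295  22   0   0  70 756 456 378]
bar 60 [-196.7 -195.8 -195.1]
cartonface 12945 [-25.7  -8.9  18.4]
trig 2489 [-178.1 -156.7 -150.3]
16.05 [455.9 113.5 116.5] [ 5.6 -1.2 -1.5] 0.22247358849605417
```

View pics/cmp11.png

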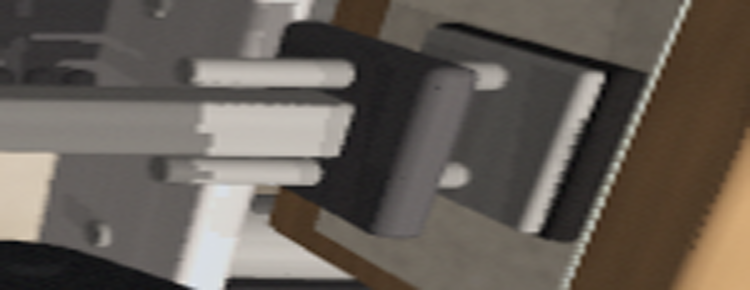

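```bash
python3 - <<'E'
from h import *
c=dict(np.load("pics/w11c.npz"))
ex=np.array([1,-.018,0]);O=np.array([604.7,112,0])
f=lambda a:[420+a[0]/5-.4,195+a[1]/2.9-.4]
s=(plane("wrist",[f(p) for p in [(475,73),(648,74),(417,237),(576,241)]],105,c)-O)@ex
print("press",34-(s[1]-s[0]),33.9-(s[3]-s[2]))
# carton still home / bystanders
p,d=optics.snapshot("scene"); cv2.imwrite("pics/s12.png",p[:,:,::-1])
o=robot.observe(); print(o["clock"],o["contact_force"].round(1),o["gripper_width"],o["ee_pos"])
E
```

```text
press 15.734932096013846 15.994483033681895
16.2 [ 6.  -1.1 -0.7] 0.22523635636169204 [455.96643859 113.5394237  116.50334659]
```

View pics/s12.png

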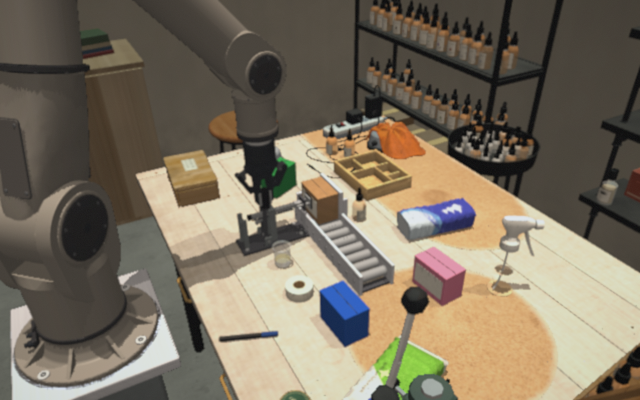

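The press measures about 15.9 mm and holds steady. The carton is home at (320,200), and the beaker (282,253), label roll (299,288) and dropper (360,205) are where they were. Handing in.

```bash
python3 -c "
from h import *
print(ticket.job_done())"
```

```text
the job is handed in; nothing more can be done
None
```

I pushed the brown carton along the rollers until it met the end stop. I then gave the trigger four squeezes and handed in at 16.2 s with the last one still held.

- **Carton:** the arm felt a 13.5 N reaction when the carton met the end stop. The wrist view afterwards put it home to within 1–2 mm, and the scene view before handing in still showed it there.
- **Pad pressure:** the last wrist picture gave 15.7 and 16.0 mm of press from two corners of the pad. At an earlier, slightly looser grip, a coarser depth estimate read about 1 mm lower than the corner measurement. Both are inside the right range.
- **Trigger:** a gripper closure of 0.74 had not quite reached the end of the stroke and measured about 14.6 mm of press. I tightened to 0.79, where the arm felt about 6 N. I did not confirm that the trigger is on its stop.
- **Bystanders:** the beaker, label roll and dropper look unmoved in the final scene view. The atomiser was hidden behind the arm there, but it still stood upright in the earlier wrist views taken during the squeezing.

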